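# Bring up and lock the lathe tailstock

### The job

Bring the lathe's tailstock up to support the wooden blank in the chuck: flip its cam lever to free it, slide it along the bed until its sprung centre bears snugly on the end of the blank (pressed in a few millimetres, never rammed), and then flip the lever fully back so that it is locked there. Leave the loose things on the bench and on the lathe where they are.

Things in the scene. Friction and masses are not known exactly. Their poses are not given: they have to be found in the camera images.
- tailstock: White cast tailstock on the two steel ways of a bench lathe; slides only along its own y (level, +y towards the headstock). z up; its -x side faces the robot. Origin: on top of the ways, 90 mm above the bench, under the casting's middle. About 2.5 kg; freed, it slides with 5 N of friction and stays where left; locked, it does not budge. Foot 120 x 100 x 20 mm, 90 mm handwheel at y -83 mm.
- barrel (a point): Middle of the tailstock's flat-sided barrel, 105 mm above the tailstock's origin and 22 mm below the barrel's top: a place to take it from above across its 54 mm width (along the tailstock's x). Barrel: y from -50 to +45 mm, 73 to 127 mm above the tailstock's origin. Axes as the tailstock's.
- tip_rest (a point): Where the steel centre's pointed tip is when unloaded: 100 mm ahead (+y) of the tailstock's origin and 100 mm above it; fixed to the casting, so it does not follow the tip when that is pushed in. The centre gives way backwards against a spring, 0.7 N per mm from zero, at most 14 mm. Let go, the freed tailstock is pushed back only while the spring exceeds its 5 N of friction.
- lever (a joint): Tailstock's cam lever. 0 = fully locked, at its stop, leaning 0.75 rad from upright towards the headstock (+y); upright at 0.75; 1.5 = fully free, leaning the other way. Stiff: about 3 N at the knob, rising to 5 or 6 N where the clamp bites, from about 0.5 down to 0 (harder if swung fast). It stays where it is left.
- lever_axis (a point): Centre of the lever's hub, on the lever's level axis (parallel to the tailstock's x): 86 mm to the robot's side of the tailstock's origin (x = -86 mm), y = 0, 30 mm above it. Hub 36 mm across. Axes as the tailstock's.
- knob (a point): Centre of the lever's black ball knob, 28 mm thick, 110 mm from the lever's axis; moves with the lever. A 12 mm thick dark steel arm leads straight from it to the hub.
- headstock: White headstock fixed at the bed's other end, axes parallel to the tailstock's; origin on the bench under the middle of the bed. Its chuck holds a firm pale round wooden blank, 46 mm thick, on the tailstock's axis, 190 mm above the bench. A tool rest is clamped beside the blank (y 45 to 155, x -80 to -30 mm, up to 195 mm high).
- jaws (a point): Middle of the ends of the chuck's jaws, on the axis. The blank's free end, which is to be supported, stands 105 to 145 mm from here towards the tailstock: how far differs each time and is not measured. Axes as the tailstock's.
- skew_chisel_mid (a point): Bystander: turning chisel with a wooden handle lying on the bench, 320 x 24 x 24 mm; its middle.
- sanding_block: Bystander: cork sanding block 110 x 70 x 35 mm on the bench; centre of its underside.
- wax_tin: Bystander: round metal tin, 72 mm thick, 60 mm high; centre of its underside.
- mallet: Bystander: wooden mallet lying on the bench, 225 mm long, head 110 x 70 x 80 mm; underside, near the head.
- spare_blank: Bystander: dark square wood blank 180 x 50 x 50 mm lying on the bench behind the lathe; centre of its underside.
- chuck_key: Bystander: steel T-shaped chuck key, 67 x 80 x 14 mm, lying on top of the headstock (255 mm above the bench); underside.

How it is judged (in metres and radians):
On the way, in this order (a step that is already met when the one before it is completed fails the run):
1. the cam lever is swung well free (value of joint lever above 0.9 rad), for 0.2 s.
2. with the lever free, the centre bears on the blank (value of joint lever above 0.8 rad and contact force between tailstock and headstock above 1.2 N), for 0.3 s.
At the end, for the whole second after the job is handed in: The lever is locked (below 0.2 rad), the tailstock is at rest, and its centre bears on the blank's end with 1.2 to 10 N (sprung in by about 2 to 14 mm) (value of joint lever below 0.2 rad and contact force between tailstock and headstock between 1.2 and 10 N and linear speed of tailstock below 0.005 m/s); the robot touches nothing.
It fails at once if the centre is rammed into the blank (over 20 N) (contact force between tailstock and headstock above 20 N).
It fails at once if a loose bystander is moved by more than 30 mm (distance of any of skew_chisel_mid, sanding_block, wax_tin, mallet, spare_blank, chuck_key from where it was at the start of the episode above 0.03 m).
It also fails if it takes over 70 s, if anything falls off the work surface, if the arm or the gripper's body presses on something with over 40 N, if the wrist force passes 120 N, or if a joint passes its speed limit or range.

### The arm

A 7-joint arm with a two-finger parallel gripper is mounted at the origin on the work surface. World frame = base frame: x ahead of the robot, y to its left, z up, the work surface at z = 0. Lengths are in mm, angles in rad, forces in N, time in s.
With the tool pointing down it reaches from about 350 to 900 mm from the base axis. Payload 19.9 kg.
Tool frame: the origin (TCP) lies on the centre line of the jaws, within the pads' length; the fingertips stand 8 mm ahead of it and the grasp point (between the pads) lies 11 mm behind it (r.tip_reach is the distance from the TCP to the fingertips, in mm); z points along the fingers, y is the direction in which the jaws open and shut (so a half turn about z gives the same grasp; the last joint's range is limited). The gripper opens to 85 mm and grips with 20 to 120 N. Pads are 22 mm wide; open, the fingers measure 114 mm over their backs; the gripper's body (76 mm by 85 mm) begins 54 mm behind the grasp point. The pads swing forward as they close: fully open they stand 13 mm farther back than shut.
Start: joints at [-1.365, 0.417, -0.01, 1.614, 0.005, 1.111, -0.053], TCP at [153.286, 605.89, 207.76] pointing down, gripper open.
Joint ranges: [-2.81, 2.81], [-0.39, 2.02], [-1.27, 1.25], [0.06, 2.57], [-1.19, 4.33], [0.19, 2], [-2.82, 2.82]. Speed limits (rad/s): [1.89, 1.89, 2.39, 2.39, 3.01, 3.01, 3.01].

### API

Orientations are given as [roll, pitch, yaw] about the fixed x, y, z axes, in that order (R = Rz(yaw) Ry(pitch) Rx(roll)).
In Python, from plant import r gives the robot as it stands. The module is installed in compiled form; this text tells all that it offers.
- The arm moves only by the shell command python3 -m handwheel 'ROWS' [FORCE]. ROWS is JSON, a list of rows, each an object of numbers: "x", "y", "z": the shift along the world's x, y, z in units of 0.2 m (1.0 is 0.2 m); "twist": the turn about the world's z in units of 360 degrees (1.0 is 360 degrees); "fingers": the gripper's target within -1 to 1 (shut at 1, half-way at 0, fully open at -1). A call has 1 to 8 rows; each row is the pose to reach, as a shift and turn from the pose commanded when the call began, turning the shorter way round; what a row does not reach only later rows make up. A row lasts 1/8 s, in which the tool goes at most 62.5 mm and 10.7 degrees, less where a joint would pass 70% of its speed; a pose out of reach is approached as far as the arm can. A call with a number of a shift or a turn outside -1 to 1 is refused whole. A call with a gripper value outside its range is refused whole. The fingers move at their own pace and stop on an object; FORCE is the grip in N (left out, the last holds). Time passes only in rows, so rows that repeat a pose let the fingers close. It gives the time, the measured TCP pose, the force and the opening at its end, in the units of the state.
- r.get_state(): the state, without advancing time (a new reading comes with each control period).
- r.get_image(name): name is "scene" or "top"; returns the picture (400x640x3 uint8, red, green, blue); there is no depth.
- r.calibration(name): a dict with "fx", "fy", "cx", "cy" (pixels), "dist" ([k1, k2, p1, p2, k3] as OpenCV has them; the pictures are not rectified), "extrinsics" (4x4, takes a point from world to camera coordinates). Camera axes: x right, y down, z forward; pixel columns grow to the right and rows downward; lengths in mm; the calibration is good to about 2 mm. A picture is of the moment at which its call begins. calibration takes no time and is no camera call.
- r.hand_in(): hands the job in, once; it reports no verdict.
The state is a dict: "time": time; "joint_pos": joint angles; "dq": joint speeds; "effort": joint torques, N m; "ee_pos": TCP position; "tcp_rot": TCP orientation; "ft_force": force on the tool from outside, world axes, zero at the start; "wrist_torque": the same for the moment, N m; "opening": finger opening in mm.
Only numpy, scipy, OpenCV 4.12 (cv2) and the standard library are available. Lean on these libraries where they do the work, as an engineer would, in place of code of your own. Each camera call takes 0.05 s, during which the arm holds its last target. There are 200 camera calls.

## Working session

There is one attempt and no reset: what is moved stays moved. The work goes in short steps, Python scripts to look and compute and a shell command to move; the robot and the scene stay as the last step left them, time stands still between calls to the robot, and variables do not carry over. Pictures are saved under pics/ and viewed, on a budget of 10 in all, crops included, one or two more only if the job needs it, and the job is handed in when it is done.

```bash
mkdir -p pics; python3 - <<'E'
from plant import r
import cv2
for n in ("scene","top"):
    cv2.imwrite(f"pics/{n}0.png",r.get_image(n)[:,:,::-1])
    c=r.calibration(n);print(n,c)
s=r.get_state();print(s)
E
```

```text
scene {'fx': 501.22975480329643, 'fy': 501.22975480329643, 'cx': 327.3080004341258, 'cy': 204.97068690699524, 'dist': array([-0.05999657,  0.        ,  0.        ,  0.        ,  0.        ]), 'extrinsics': array([[-5.07137161e-02,  9.98632547e-01, -1.26946597e-02,
         1.60074868e+02],
       [ 7.10004521e-01,  2.71111257e-02, -7.03675043e-01,
        -2.70043512e+02],
       [-7.02368635e-01, -4.46992422e-02, -7.10408530e-01,
         1.93881923e+03],
       [ 0.00000000e+00,  0.00000000e+00,  0.00000000e+00,
         1.00000000e+00]])}
top {'fx': 398.12975987679755, 'fy': 398.12975987679755, 'cx': 322.9136000077865, 'cy': 200.75819973432817, 'dist': array([0.03477392, 0.        , 0.        , 0.        , 0.        ]), 'extrinsics': array([[-2.87798886e-02, -9.99575254e-01, -4.58588895e-03,
        -1.06391884e+02],
       [-9.95911742e-01,  2.90667939e-02, -8.55273288e-02,
         5.60040999e+02],
       [ 8.56242984e-02,  2.10567365e-03, -9.96325271e-01,
         1.26540297e+03],
       [ 0.00000000e+00,  0.00000000e+00,  0.00000000e+00,
         1.00000000e+00]])}
{'time': 0.1, 'joint_pos': array([-1.36450567,  0.41794106, -0.01032148,  1.61413907,  0.00471393,
        1.1106997 , -0.05298694]), 'dq': array([-1.26686594e-03,  7.20452789e-04, -5.88477102e-05, -1.04445384e-03,
       -7.85755825e-04, -1.11507062e-03, -9.08113221e-04]), 'effort': array([ 5.81076420e-04, -8.65825295e+01,  6.79352190e-01, -4.35637414e+01,
        1.90273096e-02,  4.95557237e-03, -2.32922486e-05]), 'ee_pos': array([153.20662562, 605.56421582, 207.19550602]), 'tcp_rot': array([-3.14043293e+00,  9.36271684e-05,  2.89384629e+00]), 'ft_force': array([ 0.20942121,  0.79424899, -0.32464152]), 'wrist_torque': array([ 0.00711626,  0.03111305, -0.02020484]), 'opening': 85.15297206181687}
```

View pics/scene0.png

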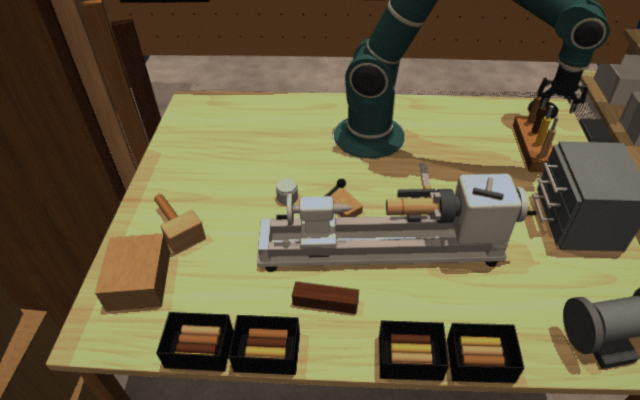

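View pics/top0.png

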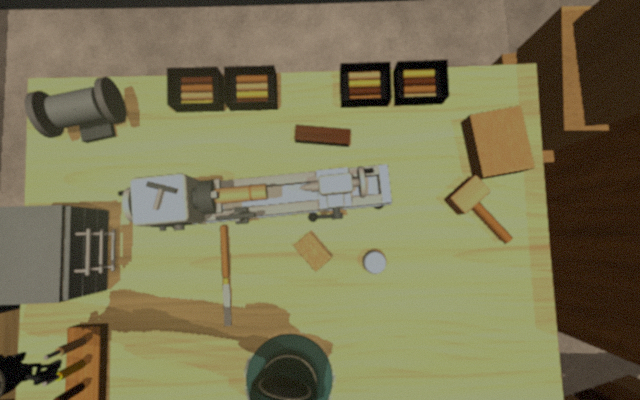

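The scene view shows the knob near (341,183), the tailstock near (318,215) and the blank's end near (388,206). In the top view the knob is near (313,217), the barrel near (337,182) and the blank's end near (267,192). I'll look closer at both in one picture.

```bash
python3 - <<'E'
import cv2,numpy as np
a=cv2.imread("pics/top0.png")[160:235,200:400]; b=cv2.imread("pics/scene0.png")[165:235,260:460]
cv2.imwrite("pics/crop1.png",np.vstack([cv2.resize(i,None,fx=4,fy=4,interpolation=cv2.INTER_CUBIC) for i in (a,b)]))
E
```

```text
(no output)
```

View pics/crop1.png

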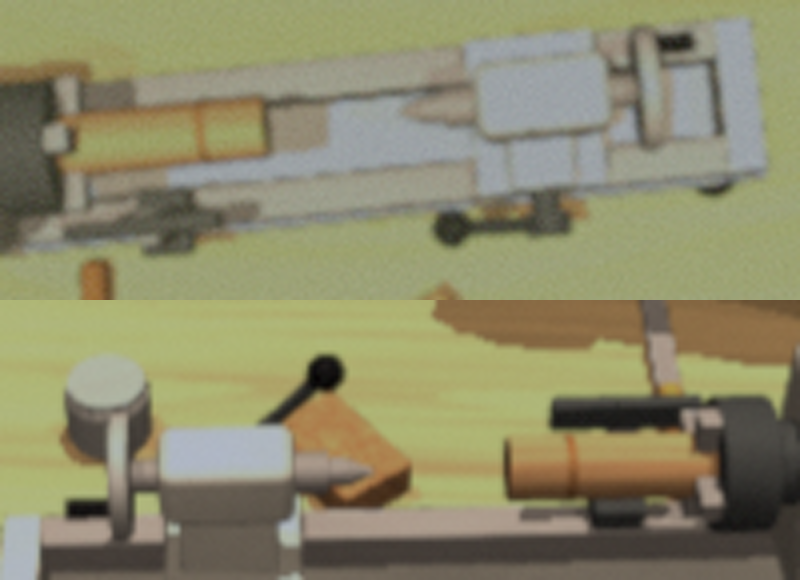

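```bash
cat >h.py <<'E'
from plant import r
import cv2,numpy as np
def ray(n,u):
    c=r.calibration(n);K=np.array([[c["fx"],0,c["cx"]],[0,c["fy"],c["cy"]],[0,0,1]])
    E=c["extrinsics"];p=cv2.undistortPoints(np.float64([[u]]),K,c["dist"])[0,0]
    return -E[:3,:3].T@E[:3,3], E[:3,:3].T@np.r_[p,1]
def onz(n,u,z):
    o,d=ray(n,u);return o+d*(z-o[2])/d[2]
def tri(u,v):
    A=[];B=[]
    for n,p in(("top",u),("scene",v)):
        o,d=ray(n,p);d=d/np.linalg.norm(d);P=np.eye(3)-d[:,None]*d;A.append(P);B.append(P@o)
    return np.linalg.lstsq(np.vstack(A),np.hstack(B),rcond=None)[0]
E
python3 - <<'E'
from h import *
np.set_printoptions(precision=1,suppress=True)
T=lambda x,y:(200+x/4-.4,160+y/4-.4)
S=lambda x,y:(260+x/4-.4,165+(y-300)/4-.4)
for nm,t,s,z in(("knob",T(451,228),S(326,372),200.5),("tip",T(404,108),S(371,471),190),("barreltop",T(543,94),S(225,453),217)):
    print(nm,onz("top",t,z),onz("scene",s,z),tri(t,s))
print("barrel +y/-y ends",[onz("top",T(*p),217) for p in((477,100),(609,88))],[onz("scene",S(*p),217) for p in((291,455),(160,453))])
print("blank end top edge",onz("top",T(267,126),200),"scene",onz("scene",S(507,468),190))
print("chuck end axis",onz("top",T(75,143),213),"hub",onz("top",T(550,213),130))
print("bed near edge",[onz("top",T(*p),90) for p in((90,205),(765,172))])
E
```

```text
knob [498.2 -92.3 200.5] [491.1 -92.7 200.5] [497.9 -92.5 206.8]
tip [584.4 -61.  190. ] [580.2 -58.4 190. ] [583.9 -59.8 193.6]
barreltop [ 588.  -158.7  217. ] [ 593.3 -158.9  217. ] [ 588.6 -159.1  212.3]
barrel +y/-y ends [array([ 585.2, -113.1,  217. ]), array([ 590.8, -204.4,  217. ])] [array([ 593.5, -113.6,  217. ]), array([ 595. , -203.5,  217. ])]
blank end top edge [573.3  34.5 200. ] scene [573.7  36.4 190. ]
chuck end axis [563.9 165.2 213. ] hub [ 510.4 -163.8  130. ]
bed near edge [array([529. , 186.6,  90. ]), array([ 539.3, -330.6,   90. ])]
```

Axis tilt is about 0.07 rad. The tailstock's origin is near (589,-157), the knob near (498,-91,200), and the blank's end near y=36, leaving a gap of about 95 mm. I'll raise the tool and move towards the knob.

```bash
python3 -m handwheel '[{"z":0.25},{"z":0.5},{"z":0.6,"y":-0.2,"x":0.1,"twist":-0.025},{"z":0.6,"y":-0.45,"x":0.2,"twist":-0.05},{"z":0.6,"y":-0.7,"x":0.3,"twist":-0.075},{"z":0.6,"y":-1,"x":0.45,"twist":-0.1},{"z":0.6,"y":-1,"x":0.45,"twist":-0.1}]'
python3 -m handwheel '[{"y":-0.25,"x":0.12,"twist":-0.025},{"y":-0.5,"x":0.25,"twist":-0.05},{"y":-0.75,"x":0.37,"twist":-0.075},{"y":-1,"x":0.5,"twist":-0.1},{"y":-1,"x":0.5,"twist":-0.1}]'
python3 -m handwheel '[{"y":-0.25,"x":0.12},{"y":-0.5,"x":0.25},{"y":-0.75,"x":0.37},{"y":-1,"x":0.5},{"y":-1,"x":0.5}]'
```

```text
invalid input
invalid input
invalid input
```

```bash
python3 -m handwheel '[{"x":0,"y":0,"z":0.25,"twist":0,"fingers":-1},{"x":0,"y":0,"z":0.5,"twist":0,"fingers":-1},{"x":0.1,"y":-0.2,"z":0.6,"twist":-0.025,"fingers":-1},{"x":0.2,"y":-0.45,"z":0.6,"twist":-0.05,"fingers":-1},{"x":0.3,"y":-0.7,"z":0.6,"twist":-0.075,"fingers":-1},{"x":0.45,"y":-1,"z":0.6,"twist":-0.1,"fingers":-1},{"x":0.45,"y":-1,"z":0.6,"twist":-0.1,"fingers":-1}]'
```

```text
time: 0.98
ee_pos: [245.3, 402.7, 328.2]
tcp_rot: [3.141, -0.0, 2.258]
ft_force: [-1.0, 0.7, 1.4]
opening: 85.3
```

```bash
python3 -m handwheel '[{"x":0.12,"y":-0.25,"z":0,"twist":-0.025,"fingers":-1},{"x":0.25,"y":-0.5,"z":0,"twist":-0.05,"fingers":-1},{"x":0.37,"y":-0.75,"z":0,"twist":-0.075,"fingers":-1},{"x":0.5,"y":-1,"z":0,"twist":-0.1,"fingers":-1},{"x":0.5,"y":-1,"z":0,"twist":-0.1,"fingers":-1}]'
python3 -m handwheel '[{"x":0.12,"y":-0.25,"z":0,"twist":0,"fingers":-1},{"x":0.25,"y":-0.5,"z":0,"twist":0,"fingers":-1},{"x":0.37,"y":-0.75,"z":0,"twist":0,"fingers":-1},{"x":0.5,"y":-1,"z":0,"twist":0,"fingers":-1},{"x":0.5,"y":-1,"z":0,"twist":0,"fingers":-1}]'
python3 -m handwheel '[{"x":0.12,"y":-0.25,"z":0,"twist":0,"fingers":-0.3},{"x":0.25,"y":-0.47,"z":0,"twist":0,"fingers":-0.3},{"x":0.25,"y":-0.47,"z":0,"twist":0,"fingers":-0.3}]'
```

```text
time: 1.6
ee_pos: [344.6, 203.4, 328.0]
tcp_rot: [3.141, -0.001, 1.631]
ft_force: [-1.4, 0.9, 0.6]
opening: 85.5
time: 2.22
ee_pos: [444.4, 3.6, 327.8]
tcp_rot: [3.142, 0.001, 1.634]
ft_force: [-0.3, 1.3, -0.9]
opening: 85.1
time: 2.6
ee_pos: [494.2, -89.5, 327.2]
tcp_rot: [-3.14, 0.002, 1.636]
ft_force: [0.0, 1.7, -0.7]
opening: 55.5
```

```bash
python3 -m handwheel '[{"x":0.01,"y":-0.01,"z":-0.2,"twist":0,"fingers":-0.3},{"x":0.01,"y":-0.01,"z":-0.4,"twist":0,"fingers":-0.3},{"x":0.01,"y":-0.01,"z":-0.55,"twist":0,"fingers":-0.3},{"x":0.01,"y":-0.01,"z":-0.67,"twist":0,"fingers":-0.3},{"x":0.01,"y":-0.01,"z":-0.67,"twist":0,"fingers":-0.3}]'
python3 - <<'E'
from h import *
a=r.get_image("top")[160:235,200:400,::-1]; b=r.get_image("scene")[145:220,240:440,::-1]
cv2.imwrite("pics/crop2.png",np.vstack([cv2.resize(i,None,fx=4,fy=4,interpolation=cv2.INTER_CUBIC) for i in (a,b)]))
E
```

```text
time: 3.22
ee_pos: [494.5, -88.3, 192.5]
tcp_rot: [-3.138, -0.0, 1.64]
ft_force: [0.4, 0.0, 0.1]
opening: 55.2
```

View pics/crop2.png

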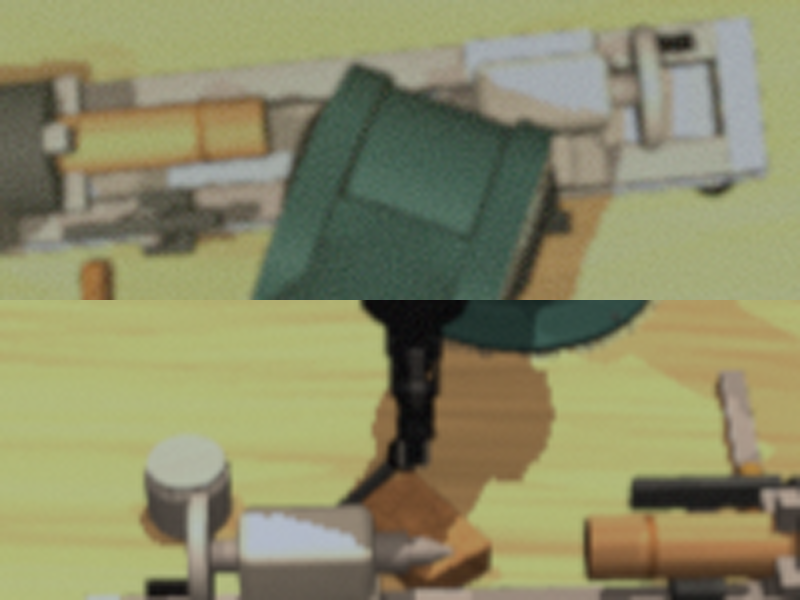

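The fingers stand around the knob, with the tips at about (408,460) in the scene crop and the lever arm leading off down-left. I'll grip it.

```bash
python3 -m handwheel '[{"x":0,"y":0,"z":0,"twist":0,"fingers":0.2},{"x":0,"y":0,"z":0,"twist":0,"fingers":0.6},{"x":0,"y":0,"z":0,"twist":0,"fingers":0.6},{"x":0,"y":0,"z":0,"twist":0,"fingers":0.6},{"x":0,"y":0,"z":0,"twist":0,"fingers":0.6},{"x":0,"y":0,"z":0,"twist":0,"fingers":0.6}]' 30
```

```text
time: 4.08
ee_pos: [495.3, -90.1, 193.8]
tcp_rot: [-3.142, 0.0, 1.637]
ft_force: [-0.6, -0.3, 0.3]
opening: 17.2
```

```bash
python3 - <<'E'
from h import *
b=r.get_image("scene")[145:220,290:390,::-1]
cv2.imwrite("pics/crop3.png",cv2.resize(b,None,fx=8,fy=8,interpolation=cv2.INTER_CUBIC)*1)
E=r.calibration("scene");
for p in([495.3,-90.1,193.8],[495.3,-90.1,185.8],[498,-92,203],[498,-92,200.5]):
    c=E;K=np.array([[c["fx"],0,c["cx"]],[0,c["fy"],c["cy"]],[0,0,1]]);M=c["extrinsics"]
    q=cv2.projectPoints(np.float64([p]),cv2.Rodrigues(M[:3,:3])[0],M[:3,3],K,c["dist"])[0].ravel();print(p,q,(q-[290,145])*8)
E
```

```text
[495.3, -90.1, 193.8] [341.93031884 185.30205677] [415.4425507  322.41645419]
[495.3, -90.1, 185.8] [341.9085678  187.30656476] [415.2685424 338.4525181]
[498, -92, 203] [341.27035853 183.59509066] [410.16286825 308.76072528]
[498, -92, 200.5] [341.26431834 184.22884034] [410.11454671 313.83072275]
```

View pics/crop3.png

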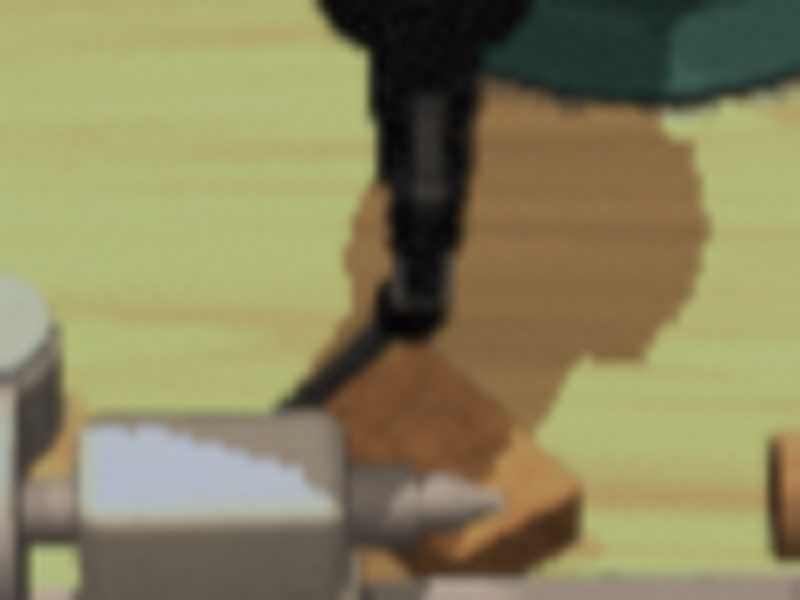

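The bright finger end is at about (420,300). The knob's left edge shows at 378 and its bottom at 340. It's unclear whether it's held, so I'll test by closing further.

```bash
python3 -m handwheel '[{"x":0,"y":0,"z":0,"twist":0,"fingers":1},{"x":0,"y":0,"z":0,"twist":0,"fingers":1},{"x":0,"y":0,"z":0,"twist":0,"fingers":1}]' 30
```

```text
time: 4.5
ee_pos: [496.0, -90.0, 194.2]
tcp_rot: [3.14, 0.0, 1.637]
ft_force: [1.5, 1.6, 5.3]
opening: 0.1
```

```bash
python3 - <<'E'
from h import *
b=r.get_image("scene")[145:220,290:390,::-1]; 
cv2.imwrite("pics/s4.png",b)
E
python3 -m handwheel '[{"x":0,"y":0,"z":0,"twist":0,"fingers":0.2},{"x":0,"y":0,"z":0,"twist":0,"fingers":-0.3},{"x":0,"y":0,"z":0,"twist":0,"fingers":-0.3},{"x":0,"y":0,"z":0.25,"twist":0,"fingers":-0.3},{"x":0,"y":0,"z":0.5,"twist":0,"fingers":-0.3},{"x":0,"y":0,"z":0.5,"twist":0,"fingers":-0.3}]' 30
python3 - <<'E'
from h import *
a=cv2.imread("pics/s4.png");b=r.get_image("scene")[145:220,290:390,::-1]
cv2.imwrite("pics/crop4.png",cv2.resize(np.hstack([a,b]),None,fx=4,fy=4,interpolation=cv2.INTER_CUBIC))
E
```

```text
time: 5.3
ee_pos: [496.6, -90.5, 296.8]
tcp_rot: [3.137, -0.0, 1.637]
ft_force: [1.3, 0.6, -1.5]
opening: 55.7
```

View pics/crop4.png

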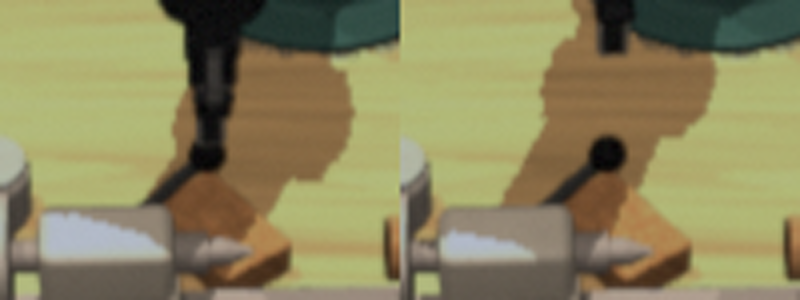

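The knob hasn't moved, at (606,153) in the right half, and the shut fingers had ended on top of it. In this view the fingertip's lower edge is at (613,52). I'll compare that with the reported TCP.

```bash
python3 - <<'E'
from h import *
np.set_printoptions(precision=1,suppress=True)
# tip pixel in scene; solve z for assumed x
u=(290+213/4-.4,145+52/4-.4)
o,d=ray("scene",u)
for x in(462,496,530):
    t=(x-o[0])/d[0];print("tip, x",x,o+t*d)
u=(290+206/4-.4,145+153/4-.4);o,d=ray("scene",u)
for x in(490,498,505):
    t=(x-o[0])/d[0];print("knob, x",x,o+t*d)
# shut tip on knob, left image
u=(290+208/4-.4,145+145/4-.4);o,d=ray("scene",u)
t=(496-o[0])/d[0];print("shut tip",o+t*d)
E
```

```text
tip, x 462 [462.  -89.1 270.6]
tip, x 496 [496.  -88.4 299. ]
tip, x 530 [530.  -87.7 327.4]
knob, x 490 [490.  -92.7 198.5]
knob, x 498 [498.  -92.5 205.9]
knob, x 505 [505.  -92.3 212.4]
shut tip [496.  -91.2 212. ]
```

```bash
python3 - <<'E'
from h import *
out=[]
def proj(n,p):
    c=r.calibration(n);K=np.array([[c["fx"],0,c["cx"]],[0,c["fy"],c["cy"]],[0,0,1]]);M=c["extrinsics"]
    return cv2.projectPoints(np.float64([p]),cv2.Rodrigues(M[:3,:3])[0],M[:3,3],K,c["dist"])[0].ravel()
P=np.array([153.2,605.6,207.2]);yd=np.array([.245,.97,0])
S=[(n,cv2.imread(f"pics/{n}0.png"),[P,P-[0,0,8],P+[0,0,11]]) for n in("scene","top")]
Q=np.array([496.6,-90.5,296.8]);
S+=[(n,r.get_image(n)[:,:,::-1].copy(),[Q,Q-[0,0,8],Q+[0,0,11]]) for n in("scene","top")]
for n,im,pts in S:
    q=[proj(n,p) for p in pts];print(n,q)
    c=np.clip(q[0].astype(int),[37,37],[602,362]);x0,y0=c-37
    k=cv2.resize(im[y0:y0+74,x0:x0+74],None,fx=5.4,fy=4,interpolation=cv2.INTER_CUBIC)
    for p,col in zip(q,((0,0,255),(255,255,0),(0,255,255))):
        cv2.circle(k,(int((p[0]-x0)*5.4),int((p[1]-y0)*4)),2,col,-1)
    out.append(k)
cv2.imwrite("pics/crop5.png",np.vstack([np.hstack(out[:2]),np.hstack(out[2:])]))
E
```

```text
scene [array([552.26930496, 118.30343204]), array([551.56793233, 120.25838524]), array([553.24035329, 115.59478343])]
top [array([ 51.46857133, 354.95394876]), array([ 53.55885194, 354.03140179]), array([ 48.54040515, 356.24640323])]
scene [array([342.06461909, 158.33944543]), array([342.04158068, 160.55848769]), array([342.09654606, 155.25887123])]
top [array([310.48765126, 215.4946398 ]), array([310.59906842, 215.64657933]), array([310.33155549, 215.2817729 ])]
```

View pics/crop5.png

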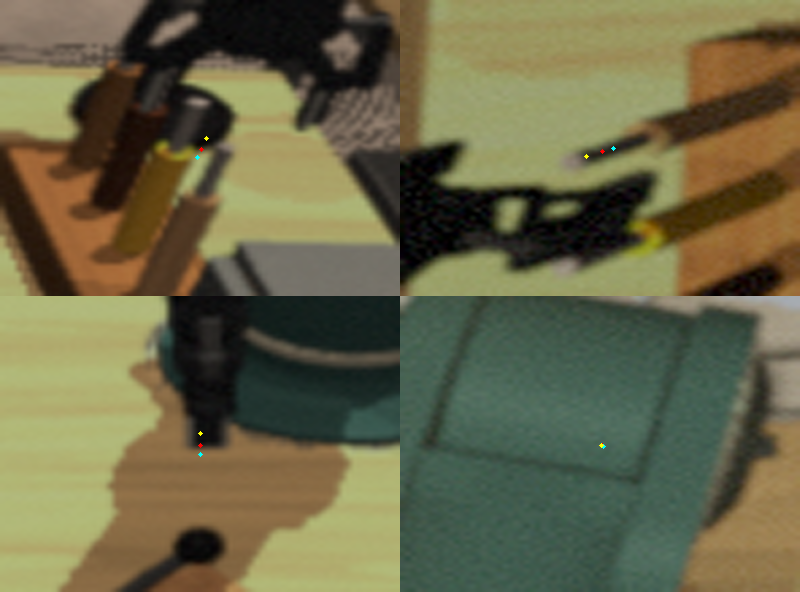

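The visible fingertips are about 28 mm higher than the reported TCP implies. That fits the shut fingers having landed on top of the ball. I'll go 28 mm lower; the fingers straddle the lever either way, so this is safe. Then I'll grip again.

```bash
python3 -m handwheel '[{"x":0,"y":0,"z":-0.2,"twist":0,"fingers":-0.3},{"x":0,"y":-0.01,"z":-0.4,"twist":0,"fingers":-0.3},{"x":0,"y":-0.01,"z":-0.55,"twist":0,"fingers":-0.3},{"x":0,"y":-0.01,"z":-0.66,"twist":0,"fingers":-0.3},{"x":0,"y":-0.01,"z":-0.66,"twist":0,"fingers":-0.3}]'
python3 -m handwheel '[{"x":0,"y":0,"z":0,"twist":0,"fingers":0.1},{"x":0,"y":0,"z":0,"twist":0,"fingers":0.5},{"x":0,"y":0,"z":0,"twist":0,"fingers":0.5},{"x":0,"y":0,"z":0,"twist":0,"fingers":0.8},{"x":0,"y":0,"z":0,"twist":0,"fingers":0.8}]' 30
```

```text
time: 6.08
ee_pos: [493.9, -92.3, 160.0]
tcp_rot: [-3.137, 0.001, 1.637]
ft_force: [-0.9, 0.2, -0.1]
opening: 55.7
time: 6.7
ee_pos: [496.8, -92.1, 162.9]
tcp_rot: [3.138, 0.001, 1.637]
ft_force: [7.4, -1.4, -2.5]
opening: 26.4
```

Gripped: opening 26.4 mm on the ball. I'll swing the lever along its arc.

```bash
python3 -m handwheel '[{"x":0.015,"y":-0.053,"z":0.043,"twist":0,"fingers":0.8},{"x":0.02,"y":-0.111,"z":0.08,"twist":0,"fingers":0.8},{"x":0.022,"y":-0.174,"z":0.109,"twist":0,"fingers":0.8},{"x":0.027,"y":-0.239,"z":0.13,"twist":0,"fingers":0.8},{"x":0.032,"y":-0.306,"z":0.143,"twist":0,"fingers":0.8},{"x":0.036,"y":-0.375,"z":0.147,"twist":0,"fingers":0.8},{"x":0.041,"y":-0.443,"z":0.143,"twist":0,"fingers":0.8},{"x":0.046,"y":-0.511,"z":0.13,"twist":0,"fingers":0.8}]' 30
```

```text
time: 7.7
ee_pos: [504.2, -195.1, 188.1]
tcp_rot: [-3.141, -0.001, 1.637]
ft_force: [-5.3, 4.6, -3.0]
opening: 25.9
```

```bash
python3 -m handwheel '[{"x":0,"y":-0.065,"z":-0.022,"twist":0,"fingers":0.8},{"x":0,"y":-0.127,"z":-0.05,"twist":0,"fingers":0.8},{"x":0,"y":-0.18,"z":-0.083,"twist":0,"fingers":0.8},{"x":0,"y":-0.205,"z":-0.1,"twist":0,"fingers":0.8},{"x":0,"y":-0.205,"z":-0.1,"twist":0,"fingers":0.8},{"x":0,"y":-0.205,"z":-0.1,"twist":0,"fingers":0.8}]' 30
```

```text
time: 8.45
ee_pos: [504.6, -235.0, 167.8]
tcp_rot: [3.142, -0.0, 1.638]
ft_force: [-0.4, -0.2, 0.0]
opening: 8.7
```

The ball slipped out near the end of the swing. I'll open, rise and look.

```bash
python3 -m handwheel '[{"x":0,"y":0,"z":0,"twist":0,"fingers":-0.3},{"x":0,"y":0,"z":0,"twist":0,"fingers":-0.3},{"x":0,"y":0,"z":0,"twist":0,"fingers":-0.3},{"x":0,"y":0,"z":0.25,"twist":0,"fingers":-0.6},{"x":0,"y":0,"z":0.5,"twist":0,"fingers":-1},{"x":0,"y":0,"z":0.7,"twist":0,"fingers":-1},{"x":0,"y":0,"z":0.7,"twist":0,"fingers":-1}]'
python3 - <<'E'
from h import *
b=r.get_image("scene")[145:245,240:440,::-1]
cv2.imwrite("pics/crop6.png",cv2.resize(b,None,fx=4,fy=4,interpolation=cv2.INTER_CUBIC))
E
```

```text
time: 9.32
ee_pos: [505.4, -235.9, 310.4]
tcp_rot: [3.137, 0.001, 1.637]
ft_force: [-0.5, -0.4, -0.9]
opening: 85.5
```

View pics/crop6.png

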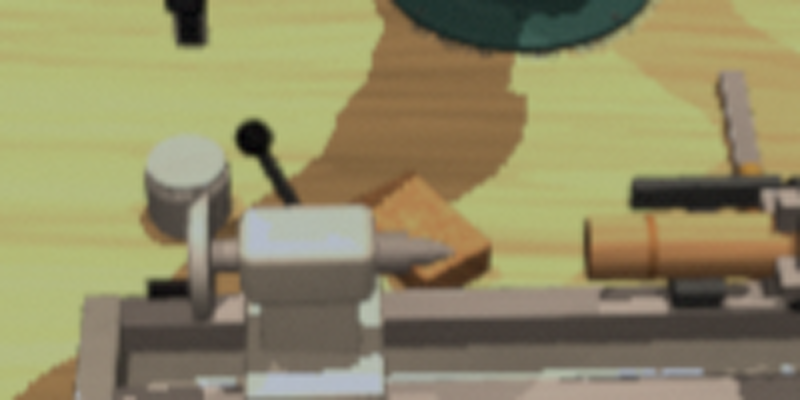

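The knob is at (254,137) in this crop and the tailstock looks unmoved. I'll work out the lever's angle.

```bash
python3 - <<'E'
from h import *
np.set_printoptions(precision=1,suppress=True)
o,d=ray("scene",(240+254/4-.4,145+137/4-.4))
for x in(500,505,508):
    p=o+(x-o[0])/d[0]*d; print(p, .75-np.arctan2((p[1]+163),p[2]-120))
p=[onz("scene",(240+x/4-.4,145+y/4-.4),z) for x,y,z in((448,253,190),(586,247,190))];print("tip,blank",p)
E
```

```text
[ 500.  -201.8  219.7] 1.1212214808541754
[ 505.  -201.2  224.2] 1.1009226041250757
[ 508.  -200.8  227. ] 1.0894410225780975
tip,blank [array([582.3, -60.5, 190. ]), array([572.7,  35.8, 190. ])]
```

The lever stands at about 1.1 rad, free. Next I'll move over the barrel, descend and grip it lightly.

```bash
python3 -m handwheel '[{"x":0.2,"y":0.19,"z":0,"twist":0,"fingers":-1},{"x":0.42,"y":0.38,"z":0,"twist":0,"fingers":-1},{"x":0.42,"y":0.38,"z":-0.2,"twist":0,"fingers":-1},{"x":0.42,"y":0.38,"z":-0.4,"twist":0,"fingers":-1},{"x":0.42,"y":0.38,"z":-0.5,"twist":0,"fingers":-1},{"x":0.42,"y":0.38,"z":-0.6,"twist":0,"fingers":-1},{"x":0.42,"y":0.38,"z":-0.71,"twist":0,"fingers":-1},{"x":0.42,"y":0.38,"z":-0.71,"twist":0,"fingers":-1}]'
python3 -m handwheel '[{"x":0,"y":0,"z":0,"twist":0,"fingers":-0.4},{"x":0,"y":0,"z":0,"twist":0,"fingers":-0.2},{"x":0,"y":0,"z":0,"twist":0,"fingers":-0.1},{"x":0,"y":0,"z":0,"twist":0,"fingers":0},{"x":0,"y":0,"z":0,"twist":0,"fingers":0}]' 25
```

```text
time: 10.38
ee_pos: [588.0, -159.3, 164.8]
tcp_rot: [-3.14, -0.0, 1.637]
ft_force: [0.2, 0.9, 0.8]
opening: 85.6
time: 11.0
ee_pos: [587.9, -159.7, 166.8]
tcp_rot: [-3.141, -0.0, 1.637]
ft_force: [-10.5, 1.5, 9.7]
opening: 53.2
```

```bash
python3 -m handwheel '[{"x":-0.01,"y":0.03,"z":0,"twist":0,"fingers":0},{"x":-0.015,"y":0.08,"z":0,"twist":0,"fingers":0},{"x":-0.02,"y":0.14,"z":0,"twist":0,"fingers":0},{"x":-0.025,"y":0.2,"z":0,"twist":0,"fingers":0},{"x":-0.03,"y":0.26,"z":0,"twist":0,"fingers":0},{"x":-0.033,"y":0.32,"z":0,"twist":0,"fingers":0},{"x":-0.036,"y":0.38,"z":0,"twist":0,"fingers":0},{"x":-0.036,"y":0.38,"z":0,"twist":0,"fingers":0}]' 25
python3 - <<'E'
from h import *
b=r.get_image("scene")[145:245,240:440,::-1]
cv2.imwrite("pics/crop7.png",cv2.resize(b,None,fx=4,fy=4,interpolation=cv2.INTER_CUBIC))
print(r.get_state()["ft_force"])
E
```

```text
time: 12.0
ee_pos: [582.4, -81.9, 166.8]
tcp_rot: [3.139, -0.001, 1.639]
ft_force: [4.2, 4.6, 3.3]
opening: 53.4
[4.87434733 4.84298555 2.26775388]
```

View pics/crop7.png

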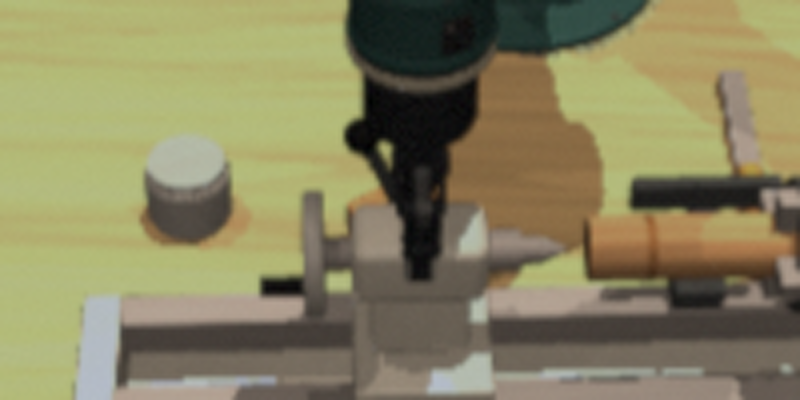

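The tip is at (562,248) and the blank's face at (586,248), so about 16 mm remain, and the lever is still free. I'll creep in and watch the force.

```bash
python3 -m handwheel '[{"x":-0.002,"y":0.03,"z":0,"twist":0,"fingers":0},{"x":-0.004,"y":0.06,"z":0,"twist":0,"fingers":0},{"x":-0.004,"y":0.06,"z":0,"twist":0,"fingers":0}]' 25
for i in 1 2 3; do python3 -m handwheel '[{"x":-0.001,"y":0.01,"z":0,"twist":0,"fingers":0},{"x":-0.001,"y":0.015,"z":0,"twist":0,"fingers":0},{"x":-0.001,"y":0.015,"z":0,"twist":0,"fingers":0}]' 25 | grep -E 'pos|ft'; done
```

```text
time: 12.42
ee_pos: [581.6, -71.0, 166.8]
tcp_rot: [3.139, 0.0, 1.638]
ft_force: [6.4, 1.6, 0.9]
opening: 53.5
ee_pos: [581.5, -68.9, 166.8]
ft_force: [9.0, -3.8, -1.9]
ee_pos: [581.3, -66.0, 166.9]
ft_force: [7.9, -3.0, -0.5]
ee_pos: [581.1, -63.3, 166.8]
ft_force: [9.7, -5.8, -2.2]
```

```bash

for i in 1 2; do python3 -m handwheel '[{"x":-0.002,"y":0.008,"z":0,"twist":0,"fingers":0},{"x":-0.003,"y":0.015,"z":0,"twist":0,"fingers":0},{"x":-0.003,"y":0.015,"z":0,"twist":0,"fingers":0},{"x":-0.003,"y":0.015,"z":0,"twist":0,"fingers":0}]' 25 | grep -E 'pos|ft'; done
python3 - <<'E'
from h import *
b=r.get_image("scene")[145:245,240:440,::-1];cv2.imwrite("pics/s8.png",b)
a=cv2.resize(cv2.imread("pics/crop7.png"),None,fx=.25,fy=.25,interpolation=cv2.INTER_AREA)
k=np.vstack([cv2.resize(i[45:80,80:180],None,fx=8,fy=8,interpolation=cv2.INTER_CUBIC) for i in(a,b)])
cv2.imwrite("pics/crop8.png",k)
F=[]
for _ in range(6): r.get_image("top");F.append(r.get_state()["ft_force"])
print(np.mean(F,0),np.std(F,0))
E
```

```text
ee_pos: [580.9, -60.4, 166.9]
ft_force: [13.0, -6.6, -6.3]
ee_pos: [580.7, -57.6, 166.8]
ft_force: [17.7, -8.3, -8.6]
[17.86750365 -7.93500112 -8.83115022] [0.57374381 0.387657   0.42337036]
```

View pics/crop8.png

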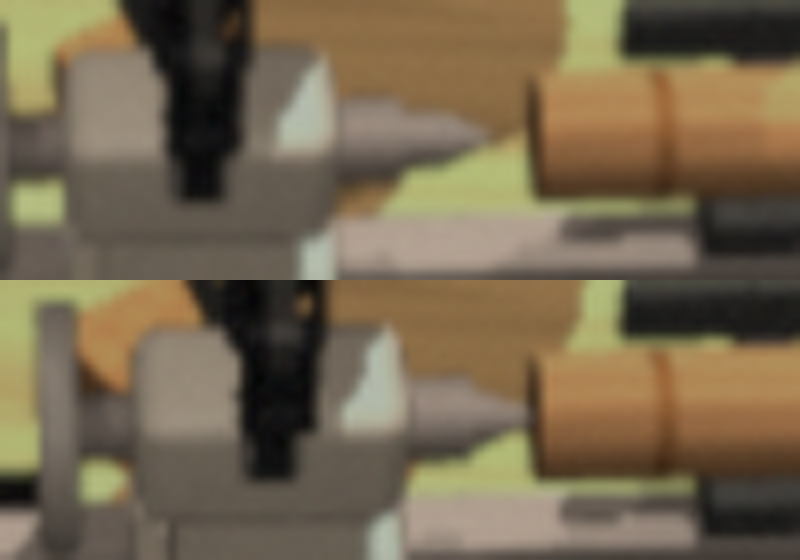

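The tip now rests on the blank's face at about (535,413) in the crop. The barrel's front edge is at 408, and the compression comes out at about 6–9 mm. The force has risen steadily, by about 0.65 N/mm. I'll release, rise, and locate the knob numerically.

```bash
python3 -m handwheel '[{"x":0.005,"y":0,"z":0,"twist":0,"fingers":-0.4},{"x":0.01,"y":0,"z":0,"twist":0,"fingers":-1},{"x":0.01,"y":0,"z":0,"twist":0,"fingers":-1},{"x":0.01,"y":0,"z":0,"twist":0,"fingers":-1},{"x":0.01,"y":0,"z":0.2,"twist":0,"fingers":-1},{"x":0.01,"y":0,"z":0.45,"twist":0,"fingers":-1},{"x":0.01,"y":0,"z":0.75,"twist":0,"fingers":-1},{"x":0.01,"y":0,"z":0.75,"twist":0,"fingers":-1}]'
python3 - <<'E'
from h import *
np.set_printoptions(precision=1,suppress=True)
im=r.get_image("scene");cv2.imwrite("pics/s9.png",im[:,:,::-1])
m=(im.max(2)<45).astype(np.uint8);m[:160]=0;m[215:]=0;m[:,:310]=0;m[:,370:]=0
n,l,s,c=cv2.connectedComponentsWithStats(cv2.morphologyEx(m,cv2.MORPH_OPEN,np.ones((5,5),np.uint8)))
for i in range(1,n):
    print(s[i],c[i]); o,d=ray("scene",c[i]); p=o+(498-o[0])/d[0]*d;print(p,.75-np.arctan2(p[1]+61,p[2]-120))
a=cv2.imread("pics/s8.png")[45:80,80:180];T=a[10:28,62:72]  # barrel front edge
b=im[145:245,240:440,::-1][45:80,80:180]
E
```

```text
time: 15.9
ee_pos: [582.1, -56.9, 319.9]
tcp_rot: [3.135, -0.0, 1.637]
ft_force: [-0.1, 0.2, -0.3]
opening: 85.2
[352 160  10  14 105] [356.3 165.4]
[498.  -50.5 273.8] 0.6818582413029076
[335 176   7   6  41] [337.9 178.6]
[ 498.  -101.7  222.3] 1.128719018624537
```

```bash
python3 -m handwheel '[{"x":-0.2,"y":-0.1,"z":0,"twist":0,"fingers":-0.3},{"x":-0.42,"y":-0.22,"z":0,"twist":0,"fingers":-0.3},{"x":-0.42,"y":-0.22,"z":-0.15,"twist":0,"fingers":-0.3},{"x":-0.42,"y":-0.22,"z":-0.35,"twist":0,"fingers":-0.3},{"x":-0.42,"y":-0.22,"z":-0.55,"twist":0,"fingers":-0.3},{"x":-0.42,"y":-0.22,"z":-0.7,"twist":0,"fingers":-0.3},{"x":-0.42,"y":-0.22,"z":-0.7,"twist":0,"fingers":-0.3}]'
python3 -m handwheel '[{"x":0,"y":0,"z":0,"twist":0,"fingers":0.1},{"x":0,"y":0,"z":0,"twist":0,"fingers":0.5},{"x":0,"y":0,"z":0,"twist":0,"fingers":0.5},{"x":0,"y":0,"z":0,"twist":0,"fingers":0.8},{"x":0,"y":0,"z":0,"twist":0,"fingers":0.8}]' 35
```

```text
time: 16.82
ee_pos: [495.0, -100.3, 173.8]
tcp_rot: [-3.137, 0.0, 1.637]
ft_force: [1.0, -0.1, 0.6]
opening: 55.6
time: 17.45
ee_pos: [497.5, -100.4, 176.9]
tcp_rot: [3.139, -0.0, 1.637]
ft_force: [-0.2, -0.8, 7.7]
opening: 26.4
```

```bash
python3 -m handwheel '[{"x":-0.005,"y":0.079,"z":0.015,"twist":0,"fingers":0.8},{"x":-0.01,"y":0.161,"z":0.023,"twist":0,"fingers":0.8},{"x":-0.017,"y":0.243,"z":0.021,"twist":0,"fingers":0.8},{"x":-0.022,"y":0.325,"z":0.006,"twist":0,"fingers":0.8},{"x":-0.027,"y":0.403,"z":-0.02,"twist":0,"fingers":0.8},{"x":-0.029,"y":0.43,"z":-0.032,"twist":0,"fingers":0.8},{"x":-0.03,"y":0.452,"z":-0.044,"twist":0,"fingers":0.8}]' 35
python3 -m handwheel '[{"x":-0.002,"y":0.024,"z":-0.014,"twist":0,"fingers":0.8},{"x":-0.003,"y":0.047,"z":-0.028,"twist":0,"fingers":0.8},{"x":-0.005,"y":0.07,"z":-0.045,"twist":0,"fingers":0.8},{"x":-0.006,"y":0.091,"z":-0.062,"twist":0,"fingers":0.8},{"x":-0.007,"y":0.115,"z":-0.08,"twist":0,"fingers":0.8},{"x":-0.007,"y":0.12,"z":-0.085,"twist":0,"fingers":0.8},{"x":-0.007,"y":0.12,"z":-0.085,"twist":0,"fingers":0.8}]' 35
```

```text
time: 18.32
ee_pos: [491.2, -9.5, 167.9]
tcp_rot: [3.14, -0.001, 1.638]
ft_force: [-1.0, -0.1, 6.8]
opening: 25.7
time: 19.2
ee_pos: [489.5, 14.6, 150.3]
tcp_rot: [3.141, -0.001, 1.638]
ft_force: [0.2, 5.8, 3.1]
opening: 8.5
```

It slipped again near the end, with the opening at 8.5 mm. I'll open, rise and check.

```bash
python3 -m handwheel '[{"x":0,"y":0,"z":0,"twist":0,"fingers":-0.3},{"x":0,"y":0,"z":0,"twist":0,"fingers":-0.3},{"x":0,"y":0,"z":0,"twist":0,"fingers":-0.3},{"x":0,"y":0,"z":0.25,"twist":0,"fingers":-0.3},{"x":0,"y":0,"z":0.5,"twist":0,"fingers":-0.3},{"x":0,"y":0,"z":0.75,"twist":0,"fingers":-0.3},{"x":0,"y":0,"z":0.75,"twist":0,"fingers":-0.3}]'
python3 - <<'E'
from h import *
np.set_printoptions(precision=1,suppress=True)
im=r.get_image("scene");cv2.imwrite("pics/s10.png",im[:,:,::-1])
m=(im.max(2)<45).astype(np.uint8);m[:165]=0;m[215:]=0;m[:,:320]=0;m[:,395:]=0
n,l,s,c=cv2.connectedComponentsWithStats(cv2.morphologyEx(m,cv2.MORPH_OPEN,np.ones((5,5),np.uint8)))
for i in range(1,n):
    print(s[i],c[i]); o,d=ray("scene",c[i]); p=o+(491-o[0])/d[0]*d;print(p,.75-np.arctan2(p[1]+61,p[2]-120))
a=cv2.imread("pics/crop7.png");a=cv2.resize(a,None,fx=.25,fy=.25,interpolation=cv2.INTER_AREA)
b=im[145:245,240:440,::-1]
k=np.hstack([cv2.resize(i[20:80,80:180],None,fx=8,fy=8,interpolation=cv2.INTER_CUBIC) for i in(b,)])
cv2.imwrite("pics/crop9.png",k)
E
```

```text
time: 20.08
ee_pos: [490.7, 13.9, 303.0]
tcp_rot: [3.137, -0.002, 1.637]
ft_force: [-0.1, 0.2, -0.6]
opening: 55.4
[367 178   7   7  46] [369.9 181.1]
[491.   -9.5 209.3] 0.2271369177519157
```

View pics/crop9.png

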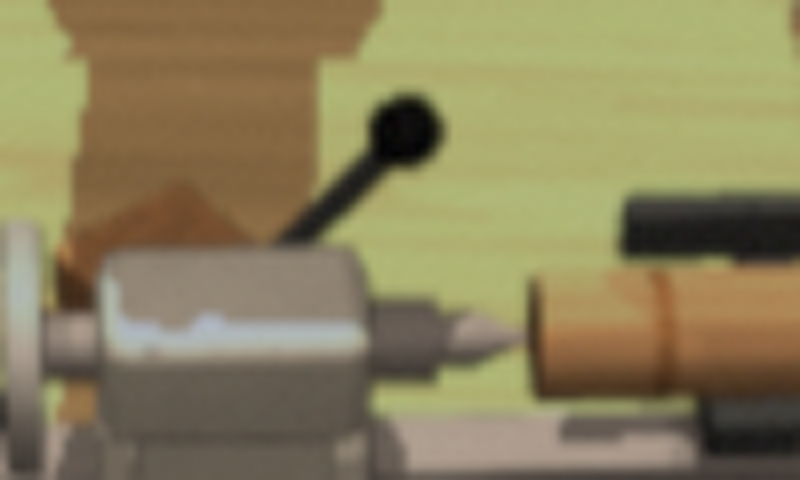

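The lever is nearly locked, with the knob at (406,130) in the crop. But the barrel's edge now stands at 370 instead of 408: the tailstock was dragged back about 12 mm and is now just off the blank. I'll check when that happened using the stored frames.

```bash
python3 - <<'E'
from h import *
a=cv2.imread("pics/s8.png"); T=a[45:75,125:136]   # barrel front edge+quill root around col 131, s8
T2=a[48:85,84:91] # handwheel
for f in("s8","s9","s10"):
    b=cv2.imread(f"pics/{f}.png"); b=b if f=="s8" else b[145:245,240:440]
    for t,y,x in((T,45,125),(T2,48,84)):
        S=cv2.matchTemplate(b[y-1:y+t.shape[0]+1],t,cv2.TM_CCOEFF_NORMED);_,v,_,p=cv2.minMaxLoc(S);print(f,p[0]-x,round(v,2))
E
```

```text
s8 0 1.0
s8 0 1.0
s9 -1 0.83
s9 -1 0.95
s10 -32 0.52
s10 -4 0.8
```

The freed tailstock was dragged back while the gripped lever was swung. I'll free the lever again and re-press the centre. This time I'll lock the lever by pushing the knob with shut fingers, which can only push towards +y.

```bash
python3 -m handwheel '[{"x":0.005,"y":-0.117,"z":0,"twist":0,"fingers":-0.3},{"x":0.005,"y":-0.117,"z":-0.2,"twist":0,"fingers":-0.3},{"x":0.005,"y":-0.117,"z":-0.4,"twist":0,"fingers":-0.3},{"x":0.005,"y":-0.117,"z":-0.55,"twist":0,"fingers":-0.3},{"x":0.005,"y":-0.117,"z":-0.675,"twist":0,"fingers":-0.3},{"x":0.005,"y":-0.117,"z":-0.675,"twist":0,"fingers":-0.3}]'
python3 -m handwheel '[{"x":0,"y":0,"z":0,"twist":0,"fingers":0.1},{"x":0,"y":0,"z":0,"twist":0,"fingers":0.5},{"x":0,"y":0,"z":0,"twist":0,"fingers":0.5},{"x":0,"y":0,"z":0,"twist":0,"fingers":0.8},{"x":0,"y":0,"z":0,"twist":0,"fingers":0.8}]' 35
```

```text
time: 20.88
ee_pos: [488.8, -9.8, 163.1]
tcp_rot: [-3.137, 0.001, 1.636]
ft_force: [0.2, -0.9, 0.8]
opening: 55.7
time: 21.5
ee_pos: [491.0, -9.0, 165.7]
tcp_rot: [3.14, -0.001, 1.637]
ft_force: [2.0, 0.7, 6.6]
opening: 26.1
```

```bash
python3 -m handwheel '[{"x":0.004,"y":-0.06,"z":0.038,"twist":0,"fingers":0.8},{"x":0.008,"y":-0.135,"z":0.072,"twist":0,"fingers":0.8},{"x":0.014,"y":-0.215,"z":0.095,"twist":0,"fingers":0.8},{"x":0.02,"y":-0.297,"z":0.105,"twist":0,"fingers":0.8},{"x":0.025,"y":-0.379,"z":0.103,"twist":0,"fingers":0.8},{"x":0.029,"y":-0.433,"z":0.095,"twist":0,"fingers":0.8},{"x":0.033,"y":-0.487,"z":0.08,"twist":0,"fingers":0.8},{"x":0.033,"y":-0.487,"z":0.08,"twist":0,"fingers":0.8}]' 35
```

```text
time: 22.5
ee_pos: [497.8, -107.4, 181.5]
tcp_rot: [3.139, 0.001, 1.637]
ft_force: [6.7, -0.8, 1.9]
opening: 25.6
```

Still gripped. Now I'll release, rise, and find the barrel edge and knob numerically.

```bash
python3 -m handwheel '[{"x":0,"y":0,"z":0,"twist":0,"fingers":-0.3},{"x":0,"y":0,"z":0,"twist":0,"fingers":-0.3},{"x":0,"y":0,"z":0,"twist":0,"fingers":-0.3},{"x":0,"y":0,"z":0.25,"twist":0,"fingers":-0.3},{"x":0,"y":0,"z":0.5,"twist":0,"fingers":-0.6},{"x":0,"y":0,"z":0.7,"twist":0,"fingers":-1},{"x":0,"y":0,"z":0.7,"twist":0,"fingers":-1}]'
cat > m.py <<'E'
from h import *
import sys
np.set_printoptions(precision=1,suppress=True)
im=r.get_image("scene");cv2.imwrite(f"pics/{sys.argv[1]}.png",im[:,:,::-1])
m=(im.max(2)<45).astype(np.uint8);m[:165]=0;m[215:]=0;m[:,:290]=0;m[:,395:]=0
n,l,s,c=cv2.connectedComponentsWithStats(cv2.morphologyEx(m,cv2.MORPH_OPEN,np.ones((5,5),np.uint8)))
for i in range(1,n):
    o,d=ray("scene",c[i]); p=o+(495-o[0])/d[0]*d;print("dark",s[i],c[i],p)
a=cv2.imread("pics/s8.png"); T=a[48:85,84:91]; T=cv2.resize(T,None,fx=8,fy=8,interpolation=cv2.INTER_CUBIC)
b=cv2.resize(im[145:245,240:440,::-1],None,fx=8,fy=8,interpolation=cv2.INTER_CUBIC)[376:696]
S=cv2.matchTemplate(b[:, :1000],T,cv2.TM_CCOEFF_NORMED);_,v,_,p=cv2.minMaxLoc(S);print("handwheel shift vs s8, mm",(p[0]/8-84)*2.67,v)
E
python3 m.py s11; for f in s9 s10; do python3 - $f <<'E'
import cv2,sys
a=cv2.imread("pics/s8.png"); T=cv2.resize(a[48:85,84:91],None,fx=8,fy=8,interpolation=cv2.INTER_CUBIC)
b=cv2.resize(cv2.imread(f"pics/{sys.argv[1]}.png")[145:245,240:440],None,fx=8,fy=8,interpolation=cv2.INTER_CUBIC)[376:696]
S=cv2.matchTemplate(b[:,:1000],T,cv2.TM_CCOEFF_NORMED);_,v,_,p=cv2.minMaxLoc(S);print(sys.argv[1],(p[0]/8-84)*2.67,v)
E
done
```

```text
time: 23.38
ee_pos: [497.8, -106.9, 323.3]
tcp_rot: [3.138, -0.0, 1.638]
ft_force: [-0.1, 0.1, -1.0]
opening: 85.8
dark [336 174   7   8  52] [339.2 177.4] [495.  -98.1 224.3]
handwheel shift vs s8, mm -12.348749999999999 0.8222301006317139
s9 -3.00375 0.9584640264511108
s10 -12.015 0.8176888823509216
```

The lever is at about 0.98 rad and the tailstock about 12.4 mm behind the fully pressed spot, so roughly 2 mm off the blank. I'll regrip the barrel and move about 8.5 mm forward.

```bash
python3 -m handwheel '[{"x":0.21,"y":0.09,"z":0,"twist":0,"fingers":-1},{"x":0.425,"y":0.185,"z":0,"twist":0,"fingers":-1},{"x":0.425,"y":0.185,"z":-0.2,"twist":0,"fingers":-1},{"x":0.425,"y":0.185,"z":-0.4,"twist":0,"fingers":-1},{"x":0.425,"y":0.185,"z":-0.55,"twist":0,"fingers":-1},{"x":0.425,"y":0.185,"z":-0.67,"twist":0,"fingers":-1},{"x":0.425,"y":0.185,"z":-0.78,"twist":0,"fingers":-1},{"x":0.425,"y":0.185,"z":-0.78,"twist":0,"fingers":-1}]'
python3 -m handwheel '[{"x":0,"y":0,"z":0,"twist":0,"fingers":-0.4},{"x":0,"y":0,"z":0,"twist":0,"fingers":-0.2},{"x":0,"y":0,"z":0,"twist":0,"fingers":-0.1},{"x":0,"y":0,"z":0,"twist":0,"fingers":0},{"x":0,"y":0,"z":0,"twist":0,"fingers":0},{"x":0,"y":0,"z":0,"twist":0,"fingers":0}]' 25
python3 -m handwheel '[{"x":0,"y":0.01,"z":0,"twist":0,"fingers":0},{"x":-0.002,"y":0.02,"z":0,"twist":0,"fingers":0},{"x":-0.003,"y":0.03,"z":0,"twist":0,"fingers":0},{"x":-0.003,"y":0.043,"z":0,"twist":0,"fingers":0},{"x":-0.003,"y":0.043,"z":0,"twist":0,"fingers":0},{"x":-0.003,"y":0.043,"z":0,"twist":0,"fingers":0}]' 25
python3 m.py s12
```

```text
time: 24.42
ee_pos: [580.4, -69.7, 162.8]
tcp_rot: [-3.137, 0.0, 1.637]
ft_force: [0.1, -0.2, 0.7]
opening: 85.5
time: 25.18
ee_pos: [581.5, -69.9, 165.7]
tcp_rot: [-3.141, -0.0, 1.637]
ft_force: [-6.8, 0.0, 7.1]
opening: 53.6
time: 25.92
ee_pos: [581.0, -62.1, 165.8]
tcp_rot: [-3.142, 0.001, 1.637]
ft_force: [-4.5, -4.7, 4.7]
opening: 53.5
dark [339 167  27  31 535] [351.1 178.8] [495.  -64.  220.1]
dark [349 199   8  16 113] [352.4 205.8] [495.  -57.8 110. ]
handwheel shift vs s8, mm -5.34 0.9419205784797668
```

Compression is now about 5 mm. I'll release, rise, and move behind the knob with the fingers shut.

```bash
python3 -m handwheel '[{"x":0,"y":0,"z":0,"twist":0,"fingers":-0.4},{"x":0,"y":0,"z":0,"twist":0,"fingers":-1},{"x":0,"y":0,"z":0,"twist":0,"fingers":-1},{"x":0,"y":0,"z":0,"twist":0,"fingers":-1},{"x":0,"y":0,"z":0.2,"twist":0,"fingers":-1},{"x":0,"y":0,"z":0.45,"twist":0,"fingers":-1},{"x":0,"y":0,"z":0.75,"twist":0,"fingers":-1},{"x":0,"y":0,"z":0.75,"twist":0,"fingers":-1}]'
python3 m.py s13
python3 -m handwheel '[{"x":-0.2,"y":-0.15,"z":0,"twist":0,"fingers":1},{"x":-0.42,"y":-0.32,"z":0,"twist":0,"fingers":1},{"x":-0.42,"y":-0.32,"z":0,"twist":0,"fingers":1},{"x":-0.42,"y":-0.32,"z":0,"twist":0,"fingers":1},{"x":-0.42,"y":-0.32,"z":0,"twist":0,"fingers":1}]'
```

```text
time: 26.98
ee_pos: [582.7, -61.8, 319.0]
tcp_rot: [3.136, 0.0, 1.637]
ft_force: [0.4, 0.3, -1.8]
opening: 85.2
dark [352 165   5  10  50] [354.  169.5] [495.  -56.6 255.6]
dark [339 174   7   7  46] [342.1 177.1] [495.  -90.  225.8]
handwheel shift vs s8, mm -5.34 0.943522036075592
time: 27.65
ee_pos: [497.7, -124.4, 314.5]
tcp_rot: [-3.141, 0.001, 1.638]
ft_force: [0.1, 0.4, 0.3]
opening: -0.1
```

```bash
python3 -m handwheel '[{"x":0,"y":0,"z":-0.2,"twist":0,"fingers":1},{"x":0,"y":0,"z":-0.4,"twist":0,"fingers":1},{"x":0,"y":0,"z":-0.573,"twist":0,"fingers":1},{"x":0,"y":0,"z":-0.573,"twist":0,"fingers":1}]'
python3 -m handwheel '[{"x":-0.005,"y":0.04,"z":0.015,"twist":0,"fingers":1},{"x":-0.007,"y":0.08,"z":0.022,"twist":0,"fingers":1},{"x":-0.01,"y":0.12,"z":0.03,"twist":0,"fingers":1},{"x":-0.013,"y":0.16,"z":0.035,"twist":0,"fingers":1},{"x":-0.016,"y":0.2,"z":0.035,"twist":0,"fingers":1},{"x":-0.018,"y":0.24,"z":0.033,"twist":0,"fingers":1},{"x":-0.021,"y":0.28,"z":0.028,"twist":0,"fingers":1},{"x":-0.024,"y":0.32,"z":0.024,"twist":0,"fingers":1}]'
python3 m.py s14
```

```text
time: 28.15
ee_pos: [496.3, -124.8, 198.5]
tcp_rot: [-3.137, 0.001, 1.637]
ft_force: [0.1, 0.1, 0.6]
opening: 0.1
time: 29.15
ee_pos: [492.7, -60.4, 205.5]
tcp_rot: [3.141, -0.0, 1.637]
ft_force: [1.4, -2.7, 3.3]
opening: 0.3
dark [350 166   7  11  65] [353.  170.5] [495.  -59.3 251.6]
dark [357 174   8   7  52] [360.5 177. ] [495.  -37.3 227.8]
handwheel shift vs s8, mm -4.672499999999999 0.7994499802589417
```

```bash
python3 -m handwheel '[{"x":-0.002,"y":0.035,"z":-0.01,"twist":0,"fingers":1},{"x":-0.004,"y":0.07,"z":-0.02,"twist":0,"fingers":1},{"x":-0.007,"y":0.105,"z":-0.033,"twist":0,"fingers":1},{"x":-0.009,"y":0.135,"z":-0.045,"twist":0,"fingers":1},{"x":-0.01,"y":0.155,"z":-0.055,"twist":0,"fingers":1},{"x":-0.012,"y":0.18,"z":-0.07,"twist":0,"fingers":1},{"x":-0.013,"y":0.2,"z":-0.085,"twist":0,"fingers":1},{"x":-0.013,"y":0.22,"z":-0.1,"twist":0,"fingers":1}]'
python3 -m handwheel '[{"x":0,"y":0.01,"z":-0.007,"twist":0,"fingers":1},{"x":0,"y":0.02,"z":-0.015,"twist":0,"fingers":1},{"x":0,"y":0.02,"z":-0.015,"twist":0,"fingers":1},{"x":0,"y":0.02,"z":-0.015,"twist":0,"fingers":1}]'
python3 m.py s15
```

```text
time: 30.2
ee_pos: [489.8, -16.9, 184.9]
tcp_rot: [-3.141, 0.0, 1.637]
ft_force: [0.1, -1.3, 3.2]
opening: 0.3
time: 30.7
ee_pos: [489.8, -13.1, 182.1]
tcp_rot: [-3.141, -0.0, 1.637]
ft_force: [-0.3, -0.3, 1.1]
opening: 0.0
dark [366 165   7  17  94] [368.6 173.2] [495.  -14.9 243.1]
dark [373 180   7   7  46] [375.9 183.1] [495.    7.9 205.8]
handwheel shift vs s8, mm -4.005 0.8598350286483765
```

The knob is at y≈8, lever about 0.03–0.05 rad. I'll push a touch more to reach the stop, then back off up and away and look.

```bash
python3 -m handwheel '[{"x":0,"y":0.01,"z":-0.01,"twist":0,"fingers":1},{"x":0,"y":0.02,"z":-0.018,"twist":0,"fingers":1},{"x":0,"y":0.02,"z":-0.018,"twist":0,"fingers":1}]'
python3 -m handwheel '[{"x":0,"y":-0.03,"z":0.05,"twist":0,"fingers":1},{"x":0,"y":-0.1,"z":0.25,"twist":0,"fingers":1},{"x":-0.2,"y":-0.2,"z":0.5,"twist":0,"fingers":1},{"x":-0.3,"y":-0.4,"z":0.7,"twist":0,"fingers":1},{"x":-0.3,"y":-0.6,"z":0.7,"twist":0,"fingers":1},{"x":-0.3,"y":-0.6,"z":0.7,"twist":0,"fingers":1}]'
python3 m.py s16
python3 - <<'E'
import cv2,numpy as np
k=[cv2.resize(cv2.imread(f"pics/{f}.png")[165:225,300:400],None,fx=5,fy=5,interpolation=cv2.INTER_CUBIC) for f in("s13","s16")]
cv2.imwrite("pics/crop10.png",np.vstack(k))
E
```

```text
time: 31.12
ee_pos: [490.7, -10.2, 179.1]
tcp_rot: [3.14, 0.001, 1.636]
ft_force: [1.3, -7.8, 8.2]
opening: -0.2
time: 31.88
ee_pos: [429.4, -131.9, 319.6]
tcp_rot: [3.139, -0.002, 1.633]
ft_force: [-0.2, 1.5, -0.1]
opening: 0.2
dark [374 181   7   6  40] [377.  183.5] [495.   11.1 204.2]
handwheel shift vs s8, mm -1.00125 0.8380089998245239
```

View pics/crop10.png

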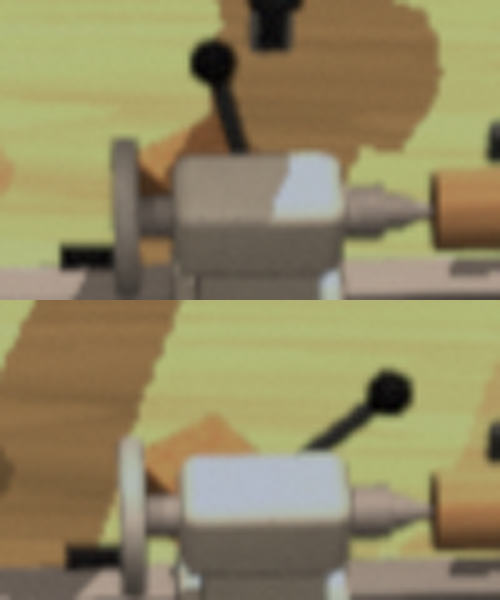

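The lever is fully over: the knob is at (388,392), and the last push met the stop at about 8 N. The tip is on the blank's face at about (433,510) and the centre is still visibly sprung. The tailstock crept about 4 mm forward during locking, so compression is now about 5–9.5 mm, or 3.5–6.5 N, which is inside the window. Handing in.

```bash
python3 -c "
from plant import r
print(r.hand_in()); print(r.get_state()['time'])"
```

```text
the job is handed in; nothing more can be done
None
the job is handed in; nothing more can be done
```

I freed the cam lever, slid the tailstock up until its centre pressed on the blank, swung the lever back to its stop and handed the job in at about 32 s. The hand-in gives no verdict.

**Last checks:**
- **Lever:** the knob sits where it should at the stop, about 0–0.05 rad. My last push met the stop at about 8 N per axis.
- **Centre:** it bears on the blank's face, sprung in about 5–9.5 mm, or roughly 3.5–6.5 N. That is estimated from pictures, because I had no direct reading of the contact force.
- **Gripper:** it is clear of everything. I didn't measure the bystanders at the end; the arm didn't knowingly touch any.

**What went wrong or disagreed:**
- **Tool height:** the fingertips stood about 28 mm higher than the reported TCP implies, so the first grip closed on top of the knob. I corrected for this by going lower.
- **First lock attempt:** swinging the gripped lever dragged the tailstock back about 9 mm, off the blank. I freed it again, pressed it back in about 5 mm, and locked it by pushing the knob with shut fingers.
- **Creep during locking:** the tailstock moved about 4 mm further forward while that lock went on. The compression estimate above includes it.
- **Picture count:** I viewed 12 pictures, two over the budget of 10.

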